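Stone sphere out from under the dust hood and into the pot

ROBOT

A 6-joint arm with a two-finger parallel gripper is mounted at the origin on the work surface. World frame = base frame: x ahead of the robot, y to its left, z up, the work surface at z = 0. Lengths are in m, angles in rad, forces in N, time in s.
With the tool pointing down it reaches from about 0.35 to 0.875 m from the base axis. Payload 4.2 kg.
Tool frame: the origin (TCP) lies at the very end of the fingers, on their centre line; the grasp point (between the pads) lies 19 mm behind it (manip.hold_point_z is the distance from the TCP to the grasp point, in m); z points along the fingers, y is the line along which they close (so a half turn about z gives the same grasp; the last joint's range is limited). The gripper opens to 87 mm and grips with 3 to 60 N. Pads are 19 mm wide; open, the fingers measure 117 mm over their backs; the gripper's body (75 mm by 190 mm) begins 51 mm behind the grasp point.
Start: joints at [1.442, 0.385, 0.008, 0, -1.194, -0.259], TCP at [0.236, 0.579, 0.223] pointing down, gripper open.
Joint ranges: [-3.14, 3.14], [-1.21, 2.06], [-1.07, 1.41], [-3.16, 2.05], [-2.99, -0.16], [-3.1, 3.1]. Speed limits (rad/s): [2.79, 2.79, 3.14, 3.14, 3.14, 3.14].

INTERFACE

Orientations are given as [roll, pitch, yaw] about the fixed x, y, z axes, in that order (R = Rz(yaw) Ry(pitch) Rx(roll)).
In Python, from station import manip gives the robot as it stands. Calls block until the motion is done:
- manip.movep(position, orientation): joint-space move of the TCP to a pose.
- manip.move_straight(position, speed=0.15, attitude=None): straight line of the TCP; attitude=None keeps the orientation; speed is the mean speed in m/s.
- manip.goto_joints(angles): joint-space move.
- manip.open() and manip.clamp(): open the fingers fully, or close them until they stop; the grip force is fixed at half the most.
- manip.wait(seconds).
- manip.ik(position, orientation): joint angles nearest the present ones, or None.
- manip.observe(): the state.
- manip.camera(name): name is "side" or "top"; returns the picture (480x640x3 uint8, blue, green, red); there is no depth.
- manip.calibration(name): a dict with "fx", "fy", "cx", "cy" (pixels), "distortion" ([k1, k2, p1, p2, k3] as OpenCV has them; the pictures are not rectified), "rvec" (rotation vector, rad) and "tvec" (3), from world to camera coordinates, as OpenCV has them. Camera axes: x right, y down, z forward; pixel columns grow to the right and rows downward; lengths in m; the calibration is good to about 2 mm. A picture is of the moment at which its call begins. calibration takes no time and is no camera call.
A pose or a line that the arm cannot do raises manip.MotionError and nothing moves.
- manip.close_job(): hands the job in; it is judged then, once.
The state is a dict: "time_s": time; "joints": joint angles; "qvel": joint speeds; "joint_torque": joint torques, N m; "position": TCP position; "tool_rot": TCP orientation; "wrist_force": force on the tool from outside, world axes, zero at the start; "torque": the same for the moment, N m; "grip_width": finger opening in m; "finger_force": force on a finger pad.
Only numpy, scipy, OpenCV 4.12 (cv2) and the standard library are available. Lean on these libraries where they do the work, as an engineer would, in place of code of your own. Each camera call takes 0.05 s, during which the arm holds its last target. There are 200 camera calls.

TASK

Take the red stone sphere off its little stand under the clear dust hood: reach in at a slant, draw it out through the open front below the roof without knocking the hood, and lower it gently onto the bottom of the green pot, letting go only when it rests there or all but rests there. Leave the pots, the mug, the steel block and the jar standing where they are.

Things in the scene. Friction and masses are not known exactly. Their poses are not given: they have to be found in the camera images.
- sphere: Polished red stone ball, 40 mm in diameter, about 90 g. Origin at its centre. At the start it rests on the black ring stand under the hood, its centre straight above the hood's origin and 40 mm above the bench.
- hood: Fixed clear dust hood on a wooden base. Origin on the bench under the axis of the ball stand; z up, x inwards from the open front, y left; front faces away from the robot and to its right (+x, -y). Base 10 mm thick, x -65 to 100 mm, 180 mm wide. Walls 5 mm: sides inner faces y +-85 mm, x -50 to 100; back at x 95 to 100; up to z 98. Black ring stand: 14 mm high, 38 wide.
- hood_roof_edge (a point): Middle of the lower front edge of the hood's flat clear roof, marked by an aluminium strip: 15 mm nearer the open front than the ball's centre, 98 mm above the bench. The roof is 5 mm thick, level, 180 mm wide and runs from here 115 mm inwards; with its aluminium edges it reaches 107 mm above the bench.
- green_pot: Deep round green pot, loose, 0.7 kg, 66 mm tall, 124 mm across at the rim and 116 mm at the foot, walls 4 mm. Origin at the centre of its underside, z up. Its inner floor, a felt disc, lies 9 mm above the origin; inside it is 116 mm across at the rim, 108 mm at the floor.
- grey_pot: Grey pot of the same shape and size as the green one, loose; not to be used. Origin at the centre of its underside.
- mug: Cream mug, loose, 80 mm across, 95 mm tall, handle at its +y side reaching about 35 mm farther. Origin at the centre of its underside.
- bench_block: Dark steel bench block, loose, 80 x 80 x 20 mm. Origin at the centre of its underside.
- jar: White plastic jar with lid, loose, 60 mm across, 80 mm tall. Origin at the centre of its underside.

How it is judged:
On the way:
1. the sphere is held in the fingers, out in front of the hood's roof (its centre more than 45 mm nearer the mouth than at the start) (x of sphere in the frame of hood below -0.045 m and contact force between the fingers and sphere above 0.3 N), for 0.1 s.
At the end, for the whole second after the job is handed in: The sphere lies on the floor of the green pot (centre within 45 mm of the pot's axis and 22 to 34 mm above the pot's underside), let go and at rest (under 0.05 m/s); the green pot stands upright on the bench, and both pots, mug, block and jar are within 30 mm of where they started (horizontal distance between sphere and green_pot below 0.045 m and z of sphere in the frame of green_pot between 0.022 and 0.034 m and linear speed of sphere below 0.05 m/s and angle between green_pot's own z axis and vertical below 0.1 rad and height (world z) of green_pot below 0.01 m and distance of each of green_pot, grey_pot, mug, bench_block, jar from where it was at the start of the episode below 0.03 m); the robot touches nothing.
It fails at once if the sphere falls: it moves faster than 0.7 m/s while the fingers do not hold it (a free drop of more than about 25 mm) (linear speed of sphere above 0.7 m/s and contact force between the fingers and sphere below 0.05 N).
It fails at once if the sphere is pressed or struck against the green pot with more than 25 N (contact force between sphere and green_pot above 25 N).
It fails at once if the hood is knocked by the robot with more than 15 N (contact force between any of the arm, the fingers and hood above 15 N).
It fails at once if a pot, the mug, the block or the jar is shifted by more than 30 mm or the green pot is tipped (distance of any of grey_pot, mug, bench_block, jar, green_pot from where it was at the start of the episode above 0.03 m or angle between green_pot's own z axis and vertical above 0.35 rad).
It also fails if it takes over 48 s, if anything falls off the work surface, if the arm or the gripper's body presses on something with over 40 N, if the wrist force passes 120 N, or if a joint passes its speed limit or range.

## Working session

There is one attempt and no reset: what is moved stays moved. The work goes in short steps, each a Python script; the robot and the scene stay as the last script left them, time stands still between calls to the robot, and variables do not carry over. Pictures are saved under pics/ and viewed, at most 10 in all, crops included, and the job is handed in when it is done.

```bash
mkdir -p pics; python3 - <<'E'
from station import manip
import cv2
for n in("side","top"):
    cv2.imwrite(f"pics/{n}0.png",manip.camera(n)); print(n,manip.calibration(n))
o=manip.observe();print(o)
E
```

```text
side {'fx': 607.8810862052657, 'fy': 607.8810862052657, 'cx': 323.68023383454357, 'cy': 237.4360612179829, 'distortion': array([0.01662052, 0.        , 0.        , 0.        , 0.        ]), 'rvec': array([ 2.15079458, -0.28305498,  0.14263785]), 'tvec': array([-0.57002133,  0.19418719,  1.14203462])}
top {'fx': 547.4482511377694, 'fy': 547.4482511377694, 'cx': 325.48432585729927, 'cy': 240.89058769372912, 'distortion': array([-0.15164784,  0.        ,  0.        ,  0.        ,  0.        ]), 'rvec': array([ 2.11313859, -2.14130476,  0.20911953]), 'tvec': array([0.06680631, 0.60983813, 1.34034362])}
{'time_s': 0.1, 'joints': array([ 1.44161534e+00,  3.85489963e-01,  6.76683233e-03, -4.45396552e-04,
       -1.19402593e+00, -2.58585394e-01]), 'qvel': array([ 4.76397128e-05, -1.84259491e-04,  5.11402481e-03,  1.47327913e-03,
        5.89325315e-05,  3.60808928e-04]), 'joint_torque': array([-5.23867202e-04, -3.91692245e+01,  1.87933213e+01,  4.23186645e+00,
        1.34529074e-02, -7.18436127e-05]), 'position': array([0.23611186, 0.57809575, 0.22156294]), 'tool_rot': array([ 3.13959899e+00, -9.92724664e-05, -3.87930559e-01]), 'wrist_force': array([0.58112547, 0.51837901, 0.15647725]), 'torque': array([-0.03175299, -0.00469603, -0.02241435]), 'finger_force': 0.0, 'grip_width': 0.08715529910389917}
```

View pics/side0.png

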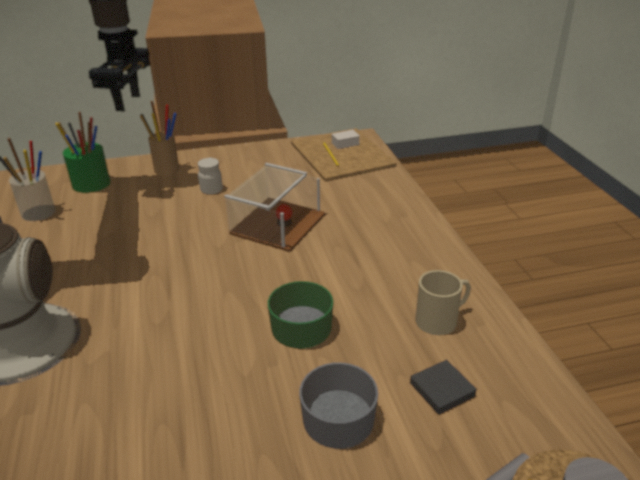

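View pics/top0.png

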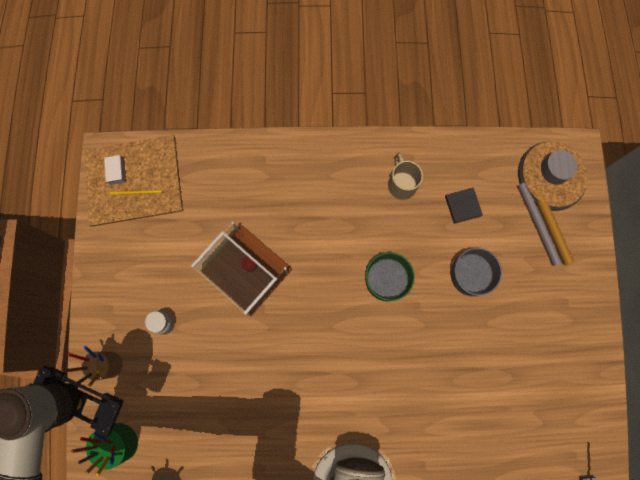

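The side view shows the sphere near (285,212) under the hood and the green pot near (301,313). In the top view the sphere is near (250,264), the green pot near (390,276), and the hood's open front faces up and right. Next I'll crop the hood to get its corners.

```bash
cat > h.py <<'E'
import cv2,numpy as np
from station import manip
def cal(n):
    c=manip.calibration(n);K=np.array([[c['fx'],0,c['cx']],[0,c['fy'],c['cy']],[0,0,1]])
    R=cv2.Rodrigues(c['rvec'])[0];return K,c['distortion'],R,c['tvec'],c['rvec']
def ray(n,p):
    K,d,R,t,_=cal(n);u=cv2.undistortPoints(np.array([[p]],float),K,d)[0,0]
    return -R.T@t,R.T@np.array([u[0],u[1],1])
def onz(n,p,z):
    o,d=ray(n,p);return o+d*(z-o[2])/d[2]
def tri(ps):
    A=np.zeros((3,3));b=np.zeros(3)
    for n,p in ps:
        o,d=ray(n,p);d/=np.linalg.norm(d);M=np.eye(3)-np.outer(d,d);A+=M;b+=M@o
    return np.linalg.solve(A,b)
def proj(n,P):
    K,d,R,t,r=cal(n);return cv2.projectPoints(np.array(P,float).reshape(-1,3),r,t,K,d)[0][:,0]
E
python3 - <<'E'
import cv2,numpy as np
from h import *
s=cv2.imread('pics/side0.png');t=cv2.imread('pics/top0.png')
a=cv2.resize(s[150:260,210:340],None,fx=5,fy=5,interpolation=cv2.INTER_CUBIC)[:,:]
b=cv2.resize(t[210:325,180:300],None,fx=5,fy=5,interpolation=cv2.INTER_CUBIC)
cv2.imwrite('pics/cs.png',a);cv2.imwrite('pics/ct.png',b)
def blob(im,roi,f):
    x0,y0,x1,y1=roi;c=im[y0:y1,x0:x1].astype(int);m=f(c).astype(np.uint8)
    k,l,st,ce=cv2.connectedComponentsWithStats(m);i=1+np.argmax(st[1:,4]);return ce[i]+[x0,y0],st[i]
red=lambda c:(c[...,2]>90)&(c[...,1]<45)
green=lambda c:(c[...,1]>c[...,2]*1.4)&(c[...,1]>c[...,0]+8)
ss=blob(s,(265,190,310,235),red);st=blob(t,(225,240,280,290),lambda c:(c[...,2]>60)&(c[...,2]>2.5*c[...,1]))
print(ss,st); p=tri([('side',ss[0]),('top',st[0])]);print(p,proj('side',p),proj('top',p), onz('side',ss[0],.04),onz('top',st[0],.04))
for n,im,r in(('side',s,(255,270,345,355)),('top',t,(350,240,430,310))):
    x0,y0,x1,y1=r;m=green(im[y0:y1,x0:x1].astype(int)).astype(np.uint8)
    ys,xs=np.nonzero(m);print(n,xs.min()+x0,xs.max()+x0,ys.min()+y0,ys.max()+y0)
    if n=='top':
        h=cv2.convexHull(np.c_[xs+x0,ys+y0].astype(np.float32));e=cv2.fitEllipse(h);print(e,onz('top',e[0],.066))
E
```

```text
(array([283.75362319, 210.71014493]), array([12, 16, 13, 12, 69], dtype=int32)) (array([247.81818182, 263.89256198]), array([ 17,  17,  14,  13, 121], dtype=int32))
[0.55813123 0.25848236 0.04209011] [[282.8479614  210.89662601]] [[247.89312912 263.04197963]] [0.56098256 0.26210149 0.04      ] [0.55623669 0.2589319  0.04      ]
side 269 331 283 345
top 366 413 253 300
((389.24810791015625, 276.3763427734375), (47.40729522705078, 47.60327911376953), 160.75169372558594) [ 0.51617246 -0.10020253  0.066     ]
```

View pics/cs.png

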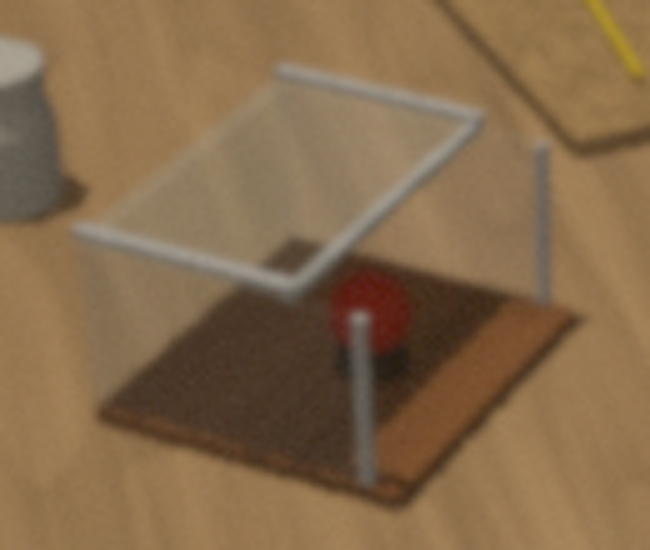

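View pics/ct.png

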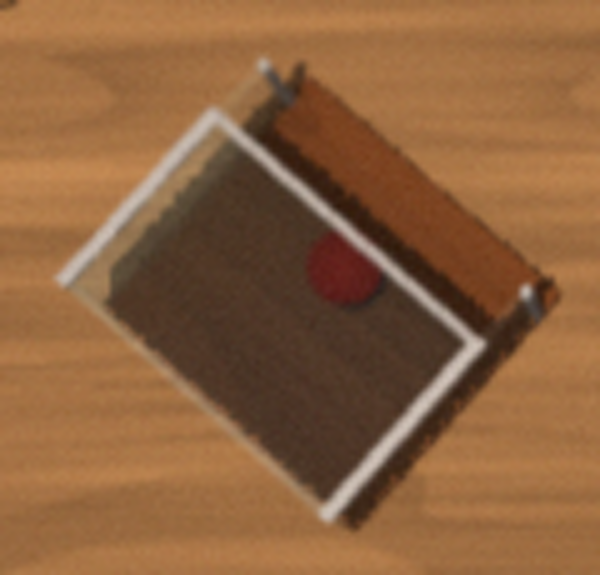

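The side crop shows the roof's front edge running from (306,173) to (269,207). In the top crop it runs from (223,233) to (276,279), with the sphere centre at (249,263). I'll fit the hood pose to all the corners.

```bash
python3 - <<'E'
from h import *
from scipy.optimize import least_squares
S=5;so=np.array([210,150]);to=np.array([180,210]);zr=.105
side=[((480,115),(-.013,-.088,zr)),((293,287),(-.013,.088,zr)),((280,70),(.098,-.088,zr)),((80,232),(.098,.088,zr)),((580,318),(-.065,-.09,.01)),((402,495),(-.065,.09,.01)),((540,148),(-.05,-.0875,.1)),((360,316),(-.05,.0875,.1)),((370,311),(0,0,.04))]
top=[((213,115),(-.013,-.088,zr)),((480,343),(-.013,.088,zr)),((65,280),(.098,-.088,zr)),((328,515),(.098,.088,zr)),((302,70),(-.065,-.09,.01)),((556,290),(-.065,.09,.01)),((265,66),(-.05,-.0875,.1)),((528,290),(-.05,.0875,.1)),((345,267),(0,0,.04))]
def f(v):
    c,s=np.cos(v[2]),np.sin(v[2]);r=[]
    for n,L,o in(('side',side,so),('top',top,to)):
        P=np.array([(v[0]+c*q[0]-s*q[1],v[1]+s*q[0]+c*q[1],q[2]) for _,q in L])
        p=np.array([a for a,_ in L])/S+o-(0.4) ; r.append(proj(n,P)-p)
    return np.vstack(r).ravel()
a=least_squares(f,[.558,.258,2.4],loss='soft_l1');print(a.x,np.degrees(a.x[2]),np.round(f(a.x).reshape(-1,2),1))
# pot: fit rim by bounding boxes
th=np.linspace(0,2*np.pi,200)
def pp(v):
    rim=np.c_[v[0]+.062*np.cos(th),v[1]+.062*np.sin(th),0*th+.066];ft=np.c_[v[0]+.058*np.cos(th),v[1]+.058*np.sin(th),0*th]
    r=[]
    q=proj('side',np.vstack([rim,ft]));r+=[q[:,0].min()-268.5,q[:,0].max()-331.5,q[:,1].min()-282.5,q[:,1].max()-345.5]
    q=proj('top',rim);r+=[*(q.min(0)-[365.5,252.5]),*(q.max(0)-[413.5,300.5])]
    return np.array(r)
b=least_squares(pp,[.516,-.1]);print(b.x,pp(b.x).round(1))
E
```

```text
[0.55922023 0.25725998 2.42228094] 138.7864746660725 [[-0.6  0.3]
 [-0.6 -0. ]
 [-0.2  0. ]
 [-0.3 -0.2]
 [-0.7 -2.2]
 [-0.6  0.1]
 [ 1.  -1.2]
 [ 0.8 -0.1]
 [-0.2  0. ]
 [ 0.1 -0.5]
 [-0.2 -0.1]
 [-0.4  0.1]
 [-0.   0.1]
 [ 1.1  0.7]
 [ 1.2  0.3]
 [ 0.1 -1.2]
 [ 0.1 -0.8]
 [-0.1 -0.3]]
[ 0.51743903 -0.10029548] [-2.1  1.6 -2.7  2.8 -0.8 -0.9  0.2  0. ]
```

```bash
python3 - <<'E'
from h import *
from scipy.spatial.transform import Rotation as Ro
s=cv2.imread('pics/side0.png');t=cv2.imread('pics/top0.png')
a=cv2.resize(s[10:120,75:165],(400,489),interpolation=cv2.INTER_CUBIC);b=cv2.resize(t[360:450,20:130],(400,327),interpolation=cv2.INTER_CUBIC)
c=np.zeros((489,800,3),np.uint8);c[:,:400]=a;c[:327,400:]=b;cv2.imwrite('pics/grip.png',c)
H=np.array([.5592,.2573]);yaw=2.4223
for A in (10,15,20,25,30,35,40,45,55):
  for dy in(-20,0,20):
   for flip in(0,1):
    y=yaw+np.radians(dy);al=np.radians(A)
    d=np.array([np.cos(al)*np.cos(y),np.cos(al)*np.sin(y),-np.sin(al)]);Y=np.array([-np.sin(y),np.cos(y),0])*(1-2*flip)
    R=np.c_[np.cross(Y,d),Y,d];e=Ro.from_matrix(R).as_euler('xyz')
    q=manip.ik(np.r_[H,.04]+d*.009,e); q2=manip.ik(np.r_[H,.04]+d*.009-.08*np.r_[np.cos(y),np.sin(y),0],e)
    if q is not None: print(A,dy,flip,np.round(q,2),None if q2 is None else np.round(q2,2))
E
```

```text
10 -20 0 [ 0.09  0.98  0.28 -1.17 -1.76  0.77] [ 0.    1.02  0.39 -1.12 -1.86  0.74]
10 -20 1 [ 0.09  0.98  0.28 -1.17 -1.76 -2.37] [ 0.    1.02  0.39 -1.12 -1.86 -2.4 ]
10 0 0 [ 0.19  1.07  0.5  -1.02 -2.    0.75] [ 0.11  1.14  0.7  -1.03 -2.12  0.67]
10 0 1 [ 0.19  1.07  0.5  -1.02 -2.   -2.39] [ 0.11  1.14  0.7  -1.03 -2.12 -2.47]
10 20 0 [ 0.3   1.15  0.7  -0.89 -2.23  0.79] [ 0.23  1.27  1.   -0.97 -2.4   0.63]
10 20 1 [ 0.3   1.15  0.7  -0.89 -2.23 -2.36] [ 0.23  1.27  1.   -0.97 -2.4  -2.51]
15 -20 0 [ 0.11  0.94  0.26 -1.12 -1.7   0.76] [ 0.02  0.98  0.37 -1.07 -1.79  0.73]
15 -20 1 [ 0.11  0.94  0.26 -1.12 -1.7  -2.38] [ 0.02  0.98  0.37 -1.07 -1.79 -2.41]
15 0 0 [ 0.2   1.03  0.47 -0.97 -1.94  0.76] [ 0.13  1.1   0.67 -0.96 -2.06  0.69]
15 0 1 [ 0.2   1.03  0.47 -0.97 -1.94 -2.38] [ 0.13  1.1   0.67 -0.96 -2.06 -2.45]
15 20 0 [ 0.31  1.12  0.66 -0.82 -2.16  0.82] [ 0.25  1.23  0.95 -0.88 -2.33  0.69]
15 20 1 [ 0.31  1.12  0.66 -0.82 -2.16 -2.32] [ 0.25  1.23  0.95 -0.88 -2.33 -2.45]
20 -20 0 [ 0.13  0.9   0.24 -1.07 -1.63  0.74] [ 0.04  0.94  0.35 -1.02 -1.73  0.73]
20 -20 
[... 2735 characters left out ...]
.88  0.41 -0.62 -1.61 -2.4 ]
45 20 0 [ 0.41  0.87  0.37 -0.53 -1.67  0.9 ] [ 0.35  0.98  0.6  -0.5  -1.81  0.89]
45 20 1 [ 0.41  0.87  0.37 -0.53 -1.67 -2.24] [ 0.35  0.98  0.6  -0.5  -1.81 -2.25]
55 -20 0 [ 0.36  0.66  0.06 -0.67 -1.16  0.48] [ 0.25  0.7   0.13 -0.63 -1.24  0.54]
55 -20 1 [ 0.36  0.66  0.06 -0.67 -1.16 -2.66] [ 0.25  0.7   0.13 -0.63 -1.24 -2.6 ]
55 0 0 [ 0.4   0.73  0.17 -0.56 -1.34  0.67] [ 0.31  0.8   0.31 -0.52 -1.44  0.71]
55 0 1 [ 0.4   0.73  0.17 -0.56 -1.34 -2.47] [ 0.31  0.8   0.31 -0.52 -1.44 -2.43]
55 20 0 [ 0.46  0.79  0.26 -0.44 -1.49  0.88] [ 0.39  0.89  0.46 -0.41 -1.61  0.89]
55 20 1 [ 0.46  0.79  0.26 -0.44 -1.49 -2.26] [ 0.39  0.89  0.46 -0.41 -1.61 -2.25]
```

View pics/grip.png

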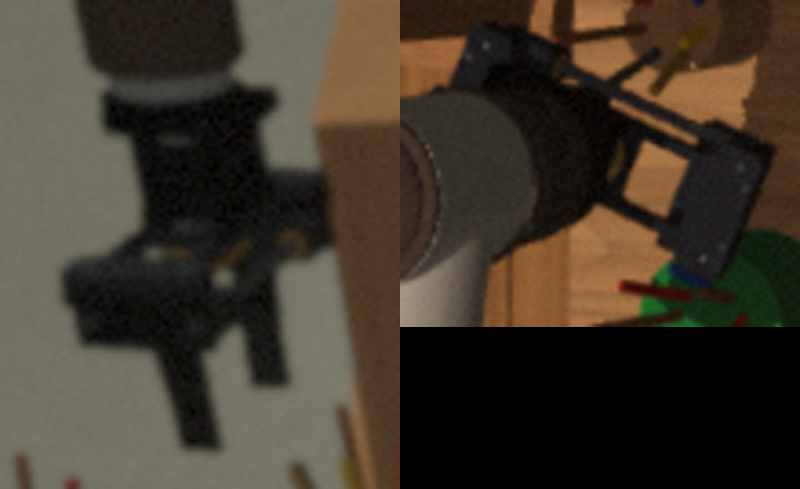

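The crop shows a parallel gripper with wide carriages (190 mm along the closing axis) and straight fingers. Open, those fingers measure 117 mm over their backs, which is more than the pot's inner width. I'll check whether the documented calls take options, such as a partial opening.

```bash
cat >> h.py <<'E'
POT=np.array([.5174,-.1003]);DOWN=lambda yaw:[np.pi,0,yaw]
def st(m):
    o=manip.observe();print(m,round(o['time_s'],2),o['position'].round(4),o['tool_rot'].round(3),'F',o['wrist_force'].round(1),'w',round(o['grip_width'],4),round(o['finger_force'],1),flush=True);return o
E
python3 - <<'E'
from h import *
for y in np.arange(-3,3.1,.5):
    q=manip.ik([*POT,.03],DOWN(y));print(round(y,1),None if q is None else q.round(2))
manip.clamp();st('closed')
manip.movep([*POT,.12],DOWN(-.39));st('over')
manip.move_straight([*POT,.033]);st('in')
manip.open();st('open')
cv2.imwrite('pics/test.png',cv2.resize(manip.camera('side')[150:390,180:500],(800,600),interpolation=cv2.INTER_CUBIC))
E
```

```text
-3.0 [ 0.12  0.45 -0.47 -0.   -0.66 -1.55]
-2.5 [ 0.12  0.45 -0.47 -0.   -0.66 -1.05]
-2.0 [ 0.12  0.45 -0.47  0.   -0.66 -0.55]
-1.5 [ 0.12  0.45 -0.47  0.   -0.66 -0.05]
-1.0 [ 0.12  0.45 -0.47  0.   -0.66  0.45]
-0.5 [ 0.12  0.45 -0.47  0.   -0.66  0.95]
0.0 [ 0.12  0.45 -0.47  0.   -0.66  1.45]
0.5 [ 0.12  0.45 -0.47  0.   -0.66  1.95]
1.0 [ 0.12  0.45 -0.47  0.   -0.66  2.45]
1.5 [ 0.12  0.45 -0.47  0.   -0.66  2.95]
2.0 [ 0.12  0.45 -0.47 -0.   -0.66 -2.83]
2.5 [ 0.12  0.45 -0.47 -0.   -0.66 -2.33]
3.0 [ 0.12  0.45 -0.47 -0.   -0.66 -1.83]
closed 1.62 [0.2363 0.5786 0.2226] [ 3.142 -0.    -0.388] F [ 0.2 -0.2  0. ] w 0.0002 0.0
over 4.25 [ 0.5178 -0.0997  0.1201] [-3.141 -0.    -0.389] F [-0.2 -0.3  0. ] w 0.0004 0.0
in 4.98 [ 0.5182 -0.1001  0.0335] [-3.141e+00 -1.000e-03 -3.890e-01] F [ 0.3 -0.1 -0.3] w 0.0004 0.0
open 6.5 [ 0.5174 -0.1003  0.033 ] [-3.142 -0.    -0.39 ] F [-1.  -0.1 -0.7] w 0.087 0.0
```

View pics/test.png

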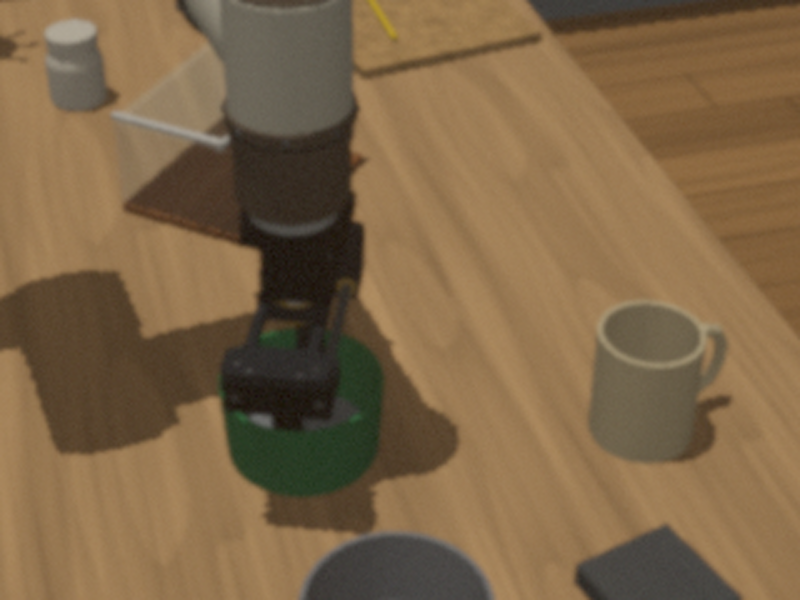

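The fingers open fully (87 mm) inside the pot with only about 1 N on the wrist, so they are narrower at the tips and releasing there works. Now I'll go for the sphere with a shallow slant, gripping near the tips so the wide carriages stay outside the side walls.

```bash
cat >> h.py <<'E'
from scipy.spatial.transform import Rotation as Ro
H=np.array([.5592,.2573]);YAW=2.4223;AL=np.radians(11);TIP=.006
hx=np.array([np.cos(YAW),np.sin(YAW),0]);d=hx*np.cos(AL)-np.array([0,0,np.sin(AL)]);Y=np.array([-np.sin(YAW),np.cos(YAW),0])
ATT=Ro.from_matrix(np.c_[np.cross(Y,d),Y,d]).as_euler('xyz')
G=np.r_[H,.04]+d*TIP
UP=np.array([0,0,1.])
E
python3 - <<'E'
from h import *
manip.move_straight([*POT,.18]);st('up')
P=G-hx*.09
print(manip.ik(P,ATT),manip.ik(P+UP*.13,ATT))
manip.movep(P+UP*.13,ATT);st('hi')
manip.move_straight(P,.15);st('front')
for n in('side','top'): cv2.imwrite(f'pics/f_{n}.png',manip.camera(n))
a=cv2.imread('pics/f_side.png')[130:330,200:400];b=cv2.imread('pics/f_top.png')[180:330,170:370]
c=np.zeros((400,800,3),np.uint8);c[:,:400]=cv2.resize(a,(400,400),interpolation=2);c[:300,400:]=cv2.resize(b,(400,300),interpolation=2);cv2.imwrite('pics/f.png',c)
E
```

```text
up 7.68 [ 0.5167 -0.1003  0.179 ] [ 3.141e+00  2.000e-03 -3.900e-01] F [-0.8  0.5  0.1] w 0.087 0.0
[ 0.10371504  1.14631763  0.72655565 -1.01573962 -2.13153483  0.65898243] [ 0.08824637  0.99063563  0.74083588 -1.10942754 -2.22729419  0.48667949]
hi 8.88 [0.6224 0.2015 0.1689] [ 3.139  1.378 -0.722] F [-0.8 -0.6  0.9] w 0.087 0.0
front 9.9 [0.6231 0.2018 0.0401] [-3.131  1.377 -0.709] F [-0.1 -0.   0.9] w 0.0873 0.0
```

View pics/f.png

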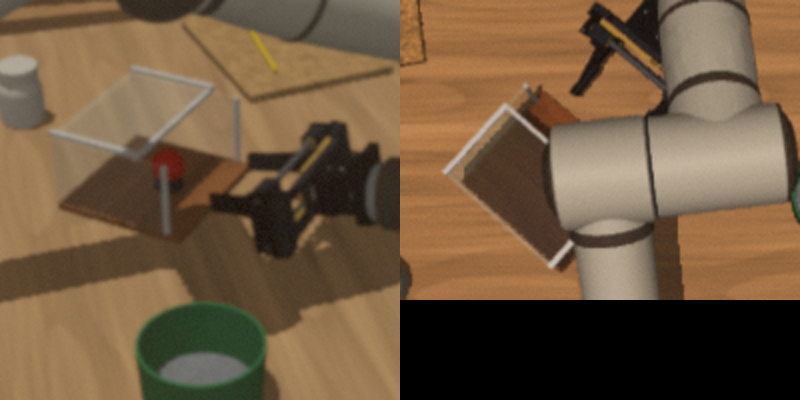

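The gripper is level in front of the hood. Its fingers straddle the sphere's line (sphere at about (167,165) in the left crop), and the carriages are low but clear of the bench. I'll advance in steps and check forces.

```bash
python3 - <<'E'
from h import *
manip.move_straight(G-hx*.02,.12);st('a')
manip.move_straight(G-hx*.006,.05);st('b')
manip.move_straight(G,.03);o=st('c')
if np.abs(o['wrist_force']).max()<5:
    manip.clamp();o=st('clamp')
    if o['grip_width']>.03:
        print(manip.observe()['wrist_force'])
        manip.move_straight(G+UP*.006,.04);st('lift')
for n in('side',): cv2.imwrite('pics/g.png',cv2.resize(manip.camera(n)[130:280,200:400],(800,600),interpolation=2))
E
```

```text
a 10.73 [0.5703 0.2477 0.0391] [-3.138  1.378 -0.716] F [-0.2  0.8  0.5] w 0.0868 0.0
b 11.17 [0.5591 0.2574 0.0388] [ 3.141  1.379 -0.72 ] F [ 0.3 -0.1 -0.1] w 0.087 0.0
c 11.52 [0.5546 0.2613 0.0389] [ 3.141  1.379 -0.719] F [-0.2  0.4  0.1] w 0.0871 0.0
clamp 12.38 [0.555  0.2614 0.039 ] [-3.138  1.379 -0.716] F [ 1.4 -0.2  0.9] w 0.0383 30.0
[ 1.42410794 -0.18082061  0.93328023]
lift 12.68 [0.5549 0.2611 0.0452] [-3.14   1.378 -0.717] F [-0.1 -0.6 -1.6] w 0.0388 30.0
```

View pics/g.png

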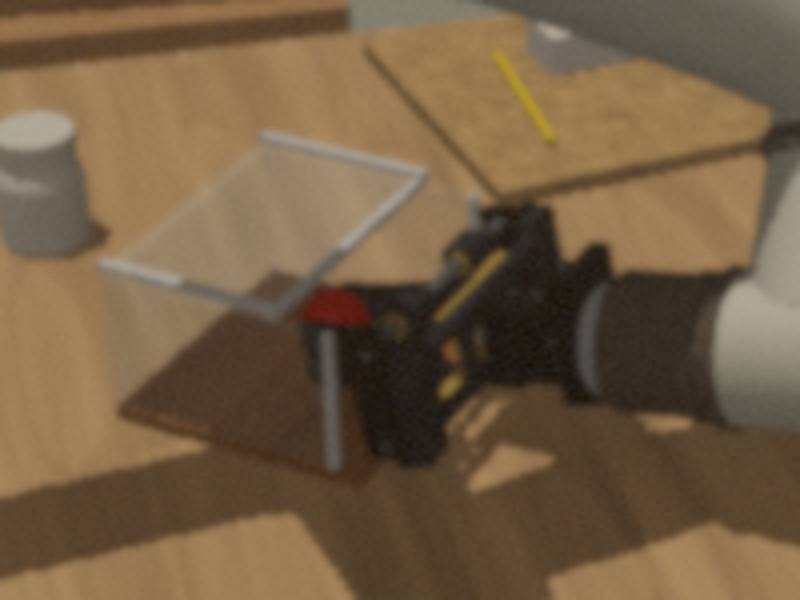

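The sphere is gripped at the fingertips (30 N, width 38.8 mm) just under the roof edge, at about (335,305) in the crop, and the hood is untouched. Next I'll draw it out.

```bash
cat >> h.py <<'E'
dn=-UP;ATV=Ro.from_matrix(np.c_[np.cross(Y,dn),Y,dn]).as_euler('xyz')
E
python3 - <<'E'
from h import *
manip.move_straight(G-hx*.11+UP*.012,.06);manip.wait(.2);st('out')
manip.move_straight(G-hx*.11+UP*.12,.1);st('up')
manip.move_straight([*POT,.16],.1,ATV);st('over pot')
c=cv2.resize(manip.camera('side')[180:380,180:440],(780,600),interpolation=2);cv2.imwrite('pics/h.png',c)
E
```

```text
out 14.92 [0.6374 0.1889 0.0509] [ 3.141  1.379 -0.72 ] F [-0.4 -0.9 -0.5] w 0.0384 30.0
up 16.15 [0.6372 0.1888 0.1578] [ 3.134  1.38  -0.727] F [ 0.3 -0.7 -1.1] w 0.0385 30.0
over pot 19.43 [ 0.5176 -0.1003  0.1599] [ 3.142  0.    -0.719] F [-0.3  0.8 -0.3] w 0.0385 30.0
```

View pics/h.png

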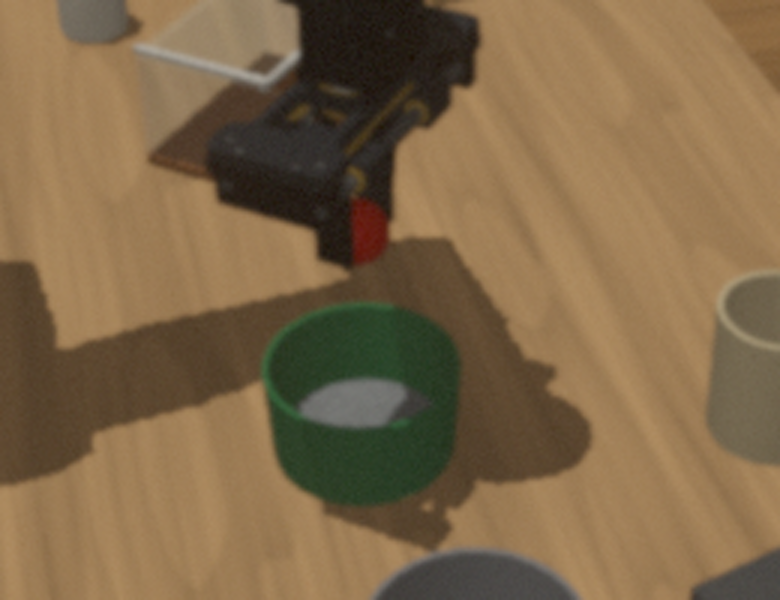

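The sphere is held over the pot, with the visible red spanning crop rows 198–264 and its right edge at x=388. I'll work out its offset from the TCP from that.

```bash
python3 - <<'E'
from h import *
from scipy.optimize import least_squares
T=np.array([.5176,-.1003,.1599]);xt=np.cross(Y,-UP)
K,_,R,t,_=cal('side')
obs=np.array([388/3+180,(198+264)/6+180])
def f(v): # v: along tool x, along -tool z
    c=T+xt*v[0]+UP*v[1];p=proj('side',c)[0];r=K[0,0]*.02/(R@c+t)[2];return p+[r,0]-obs,r
s=least_squares(lambda v:f(v)[0],[0,.006]);print(s.x,f(s.x)[1],xt)
E
```

```text
[-0.00057636  0.00564424] 11.285979856422452 [ 0.75227195 -0.65885272  0.        ]
```

```bash
python3 - <<'E'
from h import *
manip.move_straight([*POT,.06],.12);manip.move_straight([*POT,.028],.05);o=st('low')
b=o['wrist_force'][2]
for z in(.0265,.0255,.0247,.024):
    manip.move_straight([*POT,z],.02);manip.wait(.1)
    f=np.mean([(manip.wait(.02),manip.observe()['wrist_force'][2])[1] for _ in range(4)]);print(z,round(f,1))
    if f>2.5: break
st('set');manip.open();st('open');manip.wait(.3)
manip.move_straight([*POT,.06],.06);st('rise');manip.move_straight([*POT,.2],.12)
manip.movep([.45,.1,.3],ATV);manip.wait(.5);st('clear')
im=manip.camera('top');cv2.imwrite('pics/end.png',im)
c=np.zeros((400,800,3),np.uint8);c[:,:400]=cv2.resize(im[220:330,340:450],(400,400),interpolation=2);c[:,400:]=cv2.resize(manip.camera('side')[250:380,240:370],(400,400),interpolation=2);cv2.imwrite('pics/e.png',c)
E
```

```text
low 21.26 [ 0.5176 -0.1003  0.028 ] [-3.142 -0.    -0.719] F [ 0.4 -0.5  0.2] w 0.0382 30.0
0.0265 -0.8
0.0255 -0.7
0.0247 -0.7
0.024 -0.4
set 22.93 [ 0.5174 -0.1003  0.024 ] [-3.142 -0.    -0.719] F [ 0.3 -0.1 -0.2] w 0.0386 30.0
open 23.94 [ 0.5169 -0.1005  0.0238] [ 3.141e+00  1.000e-03 -7.200e-01] F [-2.1 -1.3 -0.2] w 0.0865 17.5
rise 24.99 [ 0.5178 -0.1002  0.0604] [-3.14e+00 -1.00e-03 -7.19e-01] F [ 0.3 -0.  -0.2] w 0.0873 0.0
clear 27.74 [0.4501 0.0997 0.2999] [ 3.141  0.    -0.72 ] F [-0.4 -0.3 -0.1] w 0.0868 0.0
```

View pics/e.png

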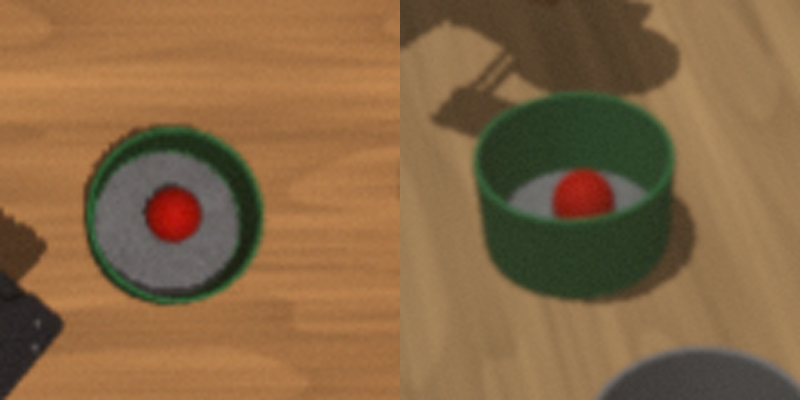

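The sphere lies at the centre of the green pot's floor ((173,213) in the left crop). The pot stands upright where it was, and the robot is clear.

```bash
python3 -c "
from station import manip
print(manip.close_job())"
```

```text
the job is handed in; nothing more can be done
None
```

The job is handed in: the red sphere was drawn out with no knock on the hood and rests near the centre of the green pot's floor, the gripper was clear of everything, and the clock read about 28 s; no verdict was returned.

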